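# Tuck in the screwdriver, shut the tool chest drawer and lock it

### The job

The top drawer of the small tool chest cannot be shut because a screwdriver lies with its handle out over the drawer's right-hand wall. Without gripping or picking up anything, push the screwdriver sideways with the fingertips until it drops flat into the drawer, then push the drawer fully shut, and finally press the lock pin on top of the chest all the way down. Leave the other things lying about undisturbed.

Things in the scene. Friction and masses are not known exactly. Their poses are not given: they have to be found in the camera images.
- chest: Grey sheet-steel bench tool chest, fixed, 180 deep (x) x 270 wide (y) x 128 mm high, 130 with its top mat; two drawers, the lower stays shut. Origin: centre of its underside. Its -x side, 90 mm from the origin, is the front, where the drawer comes out; +y is its left as the robot sees it. Folded carrying handles stand 13 mm off both sides. All positions below called 'chest frame' are in this frame.
- drawer (a joint): Top drawer: 0 = shut (front panel flush with the chest), positive = metres pulled out along chest -x; starts 0.090 to 0.112. Slides with about 2 N, stays where it is left, stop at 0. Inside 218 mm wide (y); side walls 4 mm thick, inner faces at y = +-109, outer +-113 mm, top edge at z = 104 mm; floor at z = 70 mm; front panel 243 wide, 12 thick, up to z = 115 mm. A bolt lies loose in its left end.
- drawer_front (a point): Middle of the full-width aluminium pull lip along the top of the drawer's front, on its outermost face (11 mm proud of the panel), z = 105 mm, lip from z = 99 to 112 mm; pushing here along chest +x shuts the drawer.
- lock_pin (a joint): Lock pin: 0 = up (free), 0.010 = fully down (locked), metres. Stays where it is left; takes about 4 N. With the drawer home its shank drops into a steel keeper behind the drawer's front panel and bars the drawer. With the drawer 4 to 16 mm short of home the pin lands on the keeper and will not go down; pressed with the drawer farther out, it stops the drawer short of home.
- lock_pin_top (a point): Top centre of the lock pin's black round button, 26 mm across, on the chest's top near the front left corner, chest frame x = -72, y = +75; z = 150 mm when up, 140 when fully down. Press straight down.
- driver: Small yellow and black screwdriver, loose, about 90 g, 185 long; handle about 30 thick and 105 long, nearly all the weight in it. Own +y runs from blade to handle; origin under the middle of the length. It lies across the open drawer, roughly along chest y: blade tip on the drawer floor, handle resting on the top edge of the right-hand (-y) wall and jutting 21 to 33 mm out past it, tilted about 0.24 rad.
- driver_butt (a point): Centre of the screwdriver's handle end, at the start about z = 127 mm, outside the right-hand wall (the handle end spans z = 112 to 142). Pushed along chest +y till it has passed the inner face of the wall by some 10 mm, the handle drops on the drawer floor (then about z = 87 mm).
- driver_tip (a point): End of the screwdriver's blade, at the start on the drawer floor.
- duct_tape_roll: Grey roll of duct tape, 107 across, 48 mm high, loose on the right rear of the chest's top; origin under its centre. Leave alone.
- seal_tape: Reel of white thread tape with blue flanges, 54 across, 16 mm high, loose on the left rear of the chest's top; origin under its centre. Leave alone.
- spanner: Combination spanner, 186 x 27 x 8 mm, loose, flat on the table, partly below the open drawer. Leave alone.

How it is judged:
By the outcome, as a careful person would: the job done as asked, in the order asked, and still so for the second after the job is handed in, with the robot touching nothing.
It also fails if it takes over 48 s, if anything falls off the work surface, if the arm or the gripper's body presses on something with over 40 N, if the wrist force passes 120 N, or if a joint passes its speed limit or range.

### The arm

A 6-joint arm with a two-finger parallel gripper is mounted at the origin on a cart in front of the work surface, level with it; the furniture and walls round the work are solid. World frame = base frame: x ahead of the robot, y to its left, z up, the work surface at z = 0. Lengths are in m, angles in degrees, forces in N, time in s.
With the tool pointing down it reaches from about 0.4 to 0.825 m from the base axis. Payload 7 kg.
Tool frame: the origin (TCP) lies on the centre line of the jaws, within the pads' length; the fingertips stand r.tip_reach ahead of it and the grasp point (between the pads) is the TCP (r.tip_reach is the distance from the TCP to the fingertips, in m); z points along the fingers, y is the line along which they close (so a half turn about z gives the same grasp; the last joint's range is limited). The gripper opens to 88 mm and grips with 3 to 60 N. Pads are 19 mm wide; open, the fingers measure 130 mm over their backs; the gripper's body (78 mm by 193 mm) begins 47 mm behind the grasp point.
Start: joints at [-56.488, 20.546, 0.682, 0, -70.136, -16.507], TCP at [0.197, -0.645, 0.246] pointing down, gripper open.
Joint ranges: [-176.03, 176.03], [-82.01, 121.73], [-58.28, 71.71], [-173.87, 95.51], [-174.79, -0.11], [-173.66, 173.66]. Speed limits (degrees/s): [136.94, 136.94, 172.46, 180, 180, 180].

### API

Orientations are given as [roll, pitch, yaw] about the fixed x, y, z axes, in that order (R = Rz(yaw) Ry(pitch) Rx(roll)).
In Python, from plant import sensors, cams, r gives the robot as it stands.
- The arm moves only by the tool drive_tool, never from a script. Its argument "rows" is a list of rows, each an object of numbers: "fingers": the gripper's target within -1 to 1 (fully open at 1, half-way at 0, shut at -1); "x", "y", "z": the shift along the tool's x, y, z in m; "spin": the turn about the tool's z in rad. A call has 1 to 10 rows; each row is the pose to reach, as a shift and turn from the pose commanded when the call began, along the tool's axes at that moment; what a row does not reach only later rows make up. A row lasts 1/8 s, in which the tool goes at most 62.5 mm and 10.7 degrees, less where a joint would pass 70% of its speed; a pose out of reach is approached as far as the arm can. A call with a gripper value outside its range is refused whole. The fingers move at their own pace and stop on an object; "newtons" is the grip in N (left out, the last holds). Time passes only in rows, so rows that repeat a pose let the fingers close. It gives the time, the measured TCP pose, the force, the opening and the grip force at its end, in the units of the state.
- sensors.get_state(): the state, without advancing time (a new reading comes with each control period).
- cams.capture(name): name is "scene" or "top" or "wrist"; returns a dict with "pixels" (420x560x3 uint8, red, green, blue), "intrinsics" (3x3 intrinsics, pixels), "k1" (the pictures are not rectified: a ray, as slopes to the right and down, at radius r is drawn at 1 + k1 r^2 times it, then the intrinsics apply), "eye" and "orientation" of the camera in the world; the wrist camera has in their place "T_tool_cam" (4x4, takes a point from camera to tool coordinates, whose origin is the TCP and whose axes are the flange's). Camera axes: x right, y up, looking along -z (the intrinsics and any distortion apply to the point x, -y, -z); pixel columns grow to the right and rows downward; lengths in m; the calibration is good to about 2 mm. A picture is of the moment at which its call begins: read the wrist's pose just before it. There is no depth.
- r.close_job(): hands the job in; it is judged then, once.
The state is a dict: "time_s": time; "joints": joint angles; "qd": joint speeds; "joint_torque": joint torques, N m; "tcp_pos": TCP position; "eef_rot": TCP orientation; "contact_force": force on the tool from outside, world axes, zero at the start; "moment": the same for the moment, N m; "gripper_width": finger opening in m; "gripper_force": force on a finger pad.
Only numpy, scipy, OpenCV 4.12 (cv2) and the standard library are available. Lean on these libraries where they do the work, as an engineer would, in place of code of your own. Each camera call takes 0.05 s, during which the arm holds its last target. There are 200 camera calls.

## Working session

There is one attempt and no reset: what is moved stays moved. The work goes in short steps, Python scripts to look and compute and a tool call to move; the robot and the scene stay as the last step left them, time stands still between calls to the robot, and variables do not carry over. Pictures are saved under pics/ and viewed, at most 10 in all, crops included, and the job is handed in when it is done.

Besides the shell and the picture viewer there is one more tool, called after ">>>" as name(argument=value, ...), one argument or row to a line, values as JSON. drive_tool: Moves the arm, as the interface text tells. Its arguments: {"type":"object","properties":{"rows":{"type":"array"},"newtons":{"type":"number"}},"required":["rows"]}

```bash
mkdir -p pics
cat > h.py <<'E'
import numpy as np, cv2
from plant import sensors, cams, r
from scipy.spatial.transform import Rotation as R
def cap(n,f=None):
    c=cams.capture(n)
    if f: cv2.imwrite('pics/'+f,c['pixels'][:,:,::-1])
    return c
def ray(c,u,v):
    K=np.array(c['intrinsics']);k=c['k1']
    a=np.array([(u-K[0,2])/K[0,0],(v-K[1,2])/K[1,1]]);b=a.copy()
    for _ in range(20): b=a/(1+k*(b@b))
    d=np.array([b[0],-b[1],-1]);O=np.array(c['orientation'])
    M=O if O.shape==(3,3) else R.from_euler('xyz',O,degrees=True).as_matrix()
    return np.array(c['eye']),M@d
def onz(c,u,v,z):
    e,d=ray(c,u,v); return e+d*(z-e[2])/d[2]
E
python3 - <<'E'
from h import *
import pickle
for n in ('scene','top'):
    c=cap(n,n+'1.png'); pickle.dump(c,open(n+'.pkl','wb')); print(n,c['eye'],c['orientation'],c['intrinsics'],c['k1'])
s=sensors.get_state();print(s,r.tip_reach)
E
```

```text
scene [0.46161349 0.70735096 0.53290834] [  62.17793674   -1.16427385 -170.82618411] [[407.95974067   0.         277.29381285]
 [  0.         407.95974067 212.44283572]
 [  0.           0.           1.        ]] -0.01270002412954898
top [ 0.3942618  -0.03163911  1.03883285] [ 9.52575550e+00  1.59502301e-02 -8.86942804e+01] [[524.8139521    0.         278.29278798]
 [  0.         524.8139521  209.89873636]
 [  0.           0.           1.        ]] -0.10630725092631363
{'time_s': 0.1, 'joints': array([-5.64878165e+01,  2.05864496e+01,  6.41301995e-01, -1.80537102e-02,
       -7.01372032e+01, -1.65071797e+01]), 'qd': array([ 0.0664951 , -0.15569047,  0.10286773,  0.13519554, -0.06376565,
       -0.0207438 ]), 'joint_torque': array([ 1.07766969e-03, -5.84164953e+01,  2.93752527e+01,  7.01550946e+00,
        1.01897391e-02, -6.53669485e-05]), 'tcp_pos': array([ 0.1972746 , -0.64511085,  0.24474263]), 'eef_rot': array([ 1.79916220e+02, -7.12766646e-03, -1.63001137e+02]), 'contact_force': array([-0.17349758,  0.67718573,  0.30836875]), 'moment': array([-0.02332715, -0.03401927, -0.00670591]), 'gripper_force': 0.0, 'gripper_width': 0.08751399206093502} 0.019
```

View pics/top1.png

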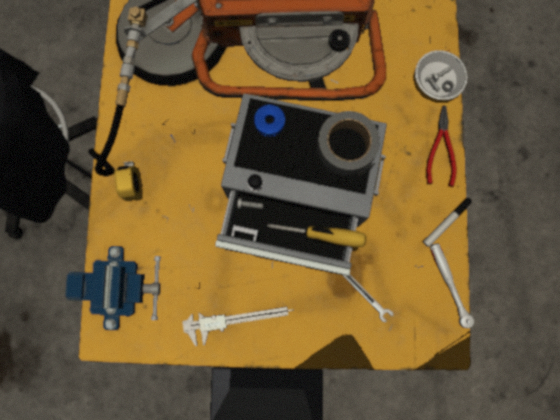

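View pics/scene1.png

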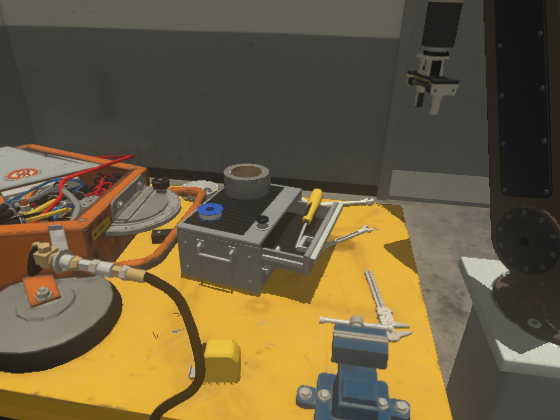

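The top view shows the chest (corners around (243,96), (385,124), (222,187)), the button at (255,181), the driver from (268,226) to (366,240) and the drawer lip from (217,242) to (348,270). I'll zoom in.

Run:
```python
import cv2
i=cv2.imread('pics/top1.png')[85:285,205:405]
cv2.imwrite('pics/z1.png',cv2.resize(i,(600,600),interpolation=cv2.INTER_CUBIC))
```

```text
(no output)
```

View pics/z1.png

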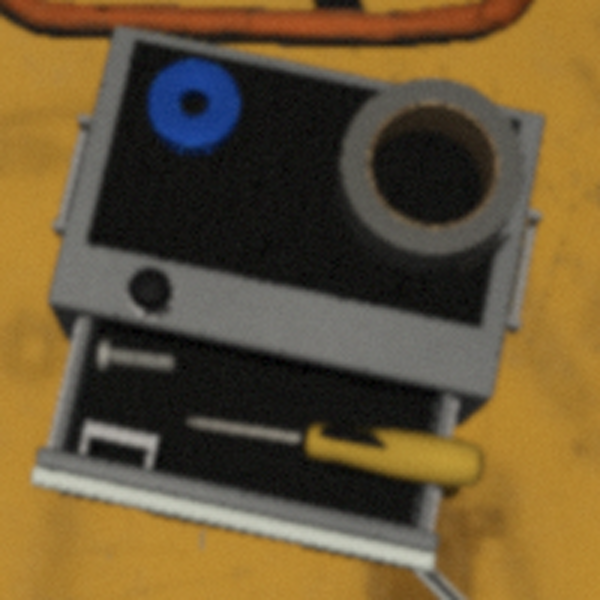

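The zoom shows the chest's top corners at (117,28), (545,115), (490,395) and (52,300). The button is at (150,287), the butt at (483,465), the tip at (188,421), and the lip ends at (33,483) and (433,568).

```bash
cat > m.py <<'E'
from h import *
import pickle
c=pickle.load(open('top.pkl','rb'))
P=lambda u,v,z:onz(c,205+u/3,85+v/3,z)
bl,br,fr,fl=[P(*p,.128) for p in((117,28),(545,115),(490,395),(52,300))]
print([np.linalg.norm(a-b).round(4) for a,b in((bl,br),(fl,fr),(bl,fl),(br,fr))])
y=(bl-br)+(fl-fr); yaw=np.arctan2(-y[0],y[1]); o=(bl+br+fr+fl)/4
b=P(150,287,.150)
Rz=R.from_euler('z',yaw).as_matrix()
ob=b-Rz@[-.072,.075,.15]
print('yaw',np.degrees(yaw),'o',o,'o from button',ob)
o[2]=0; O=o
for n,p in dict(button=(150,287,.15),lipL=(33,483,.112),lipR=(433,568,.112),butt=(483,465,.127),tip=(188,421,.073),hmid=(400,453,.115),bracket=(120,440,.1),wallR=(452,400,.104),wallR2=(425,525,.104),hs=(310,440,.1)).items():
    q=P(*p); print(n,q.round(4),'chest',(Rz.T@(q-O)).round(4))
E
python3 m.py
```

```text
[np.float64(0.2665), np.float64(0.2642), np.float64(0.1744), np.float64(0.1766)]
yaw -10.906685436439187 o [ 0.65019927 -0.07401899  0.128     ] o from button [ 6.50355286e-01 -7.36998333e-02  5.55111512e-17]
button [0.5938 0.0136 0.15  ] chest [-0.0719  0.0753  0.15  ]
lipL [0.4823 0.0812 0.112 ] chest [-0.1942  0.1206  0.112 ]
lipR [ 0.4376 -0.1555  0.112 ] chest [-0.1934 -0.1202  0.112 ]
butt [ 0.4973 -0.1826  0.127 ] chest [-0.1296 -0.1356  0.127 ]
tip [ 0.5268 -0.0086  0.073 ] chest [-0.1336  0.0409  0.073 ]
hmid [ 0.5047 -0.1353  0.115 ] chest [-0.1312 -0.0877  0.115 ]
bracket [0.5106 0.0313 0.1   ] chest [-0.157  0.077  0.1  ]
wallR [ 0.5388 -0.1678  0.104 ] chest [-0.0916 -0.1132  0.104 ]
wallR2 [ 0.4633 -0.1517  0.104 ] chest [-0.1688 -0.1117  0.104 ]
hs [ 0.5132 -0.0828  0.1   ] chest [-0.1328 -0.0346  0.1   ]
```

>>> drive_tool(
  rows=[
    {"fingers": -1, "x": -0.05, "y": 0.037, "z": 0, "spin": 0.07},
    {"fingers": -1, "x": -0.1, "y": 0.075, "z": 0, "spin": 0.15},
    {"fingers": -1, "x": -0.15, "y": 0.112, "z": 0, "spin": 0.23},
    {"fingers": -1, "x": -0.2, "y": 0.15, "z": 0, "spin": 0.31},
    {"fingers": -1, "x": -0.25, "y": 0.187, "z": 0, "spin": 0.39},
    {"fingers": -1, "x": -0.3, "y": 0.225, "z": 0, "spin": 0.45},
    {"fingers": -1, "x": -0.35, "y": 0.262, "z": 0, "spin": 0.487},
    {"fingers": -1, "x": -0.391, "y": 0.298, "z": 0, "spin": 0.487},
    {"fingers": -1, "x": -0.391, "y": 0.298, "z": 0, "spin": 0.487},
    {"fingers": -1, "x": -0.391, "y": 0.298, "z": 0, "spin": 0.487},
  ],
)

```text
time_s: 1.35
tcp_pos: [0.484, -0.2459, 0.2453]
eef_rot: [180.0, -0.0, 169.2]
contact_force: [0.6, 0.3, -0.3]
gripper_width: 0.0007
gripper_force: 0.0
```

>>> drive_tool(
  rows=[
    {"fingers": -1, "z": 0.05},
    {"fingers": -1, "z": 0.09},
    {"fingers": -1, "z": 0.116},
    {"fingers": -1, "z": 0.116, "y": 0.01},
    {"fingers": -1, "z": 0.116, "y": 0.02},
    {"fingers": -1, "z": 0.116, "y": 0.02},
  ],
)

```text
invalid input
```

Run:
```python
from h import *
s=cap('scene');i=s['pixels'][160:290,230:390,::-1]
t=cap('top');j=t['pixels'][150:290,270:410,::-1]
cv2.imwrite('pics/p2.png',np.hstack([cv2.resize(i,(480,390),interpolation=2),cv2.resize(j,(300,300),interpolation=2)[:390] if 0 else cv2.copyMakeBorder(cv2.resize(j,(310,310),interpolation=2),0,80,0,0,0)]))
```

```text
(no output)
```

View pics/p2.png

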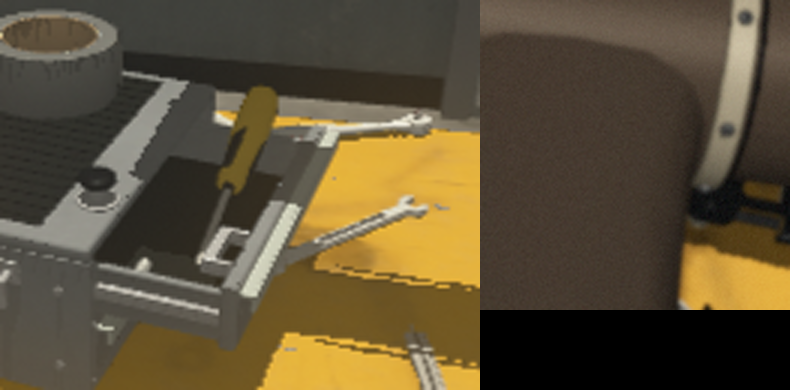

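The move was refused because every row needs all the keys. The picture shows the driver untouched, and the arm now hides it from the top camera.

>>> drive_tool(
  rows=[
    {"fingers": -1, "x": 0, "y": 0, "z": 0.05, "spin": 0},
    {"fingers": -1, "x": 0, "y": 0, "z": 0.09, "spin": 0},
    {"fingers": -1, "x": 0, "y": 0, "z": 0.116, "spin": 0},
    {"fingers": -1, "x": 0, "y": 0.01, "z": 0.116, "spin": 0},
    {"fingers": -1, "x": 0, "y": 0.02, "z": 0.116, "spin": 0},
    {"fingers": -1, "x": 0, "y": 0.02, "z": 0.116, "spin": 0},
  ],
)

```text
time_s: 2.2
tcp_pos: [0.4889, -0.2261, 0.1311]
eef_rot: [180.0, 0.2, 169.2]
contact_force: [0.0, 0.1, -0.0]
gripper_width: 0.0005
gripper_force: 0.0
```

Run:
```python
from h import *
s=cap('scene');i=s['pixels'][120:290,230:390,::-1]
cv2.imwrite('pics/p3.png',cv2.resize(i,(560,595),interpolation=2))
```

```text
(no output)
```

View pics/p3.png

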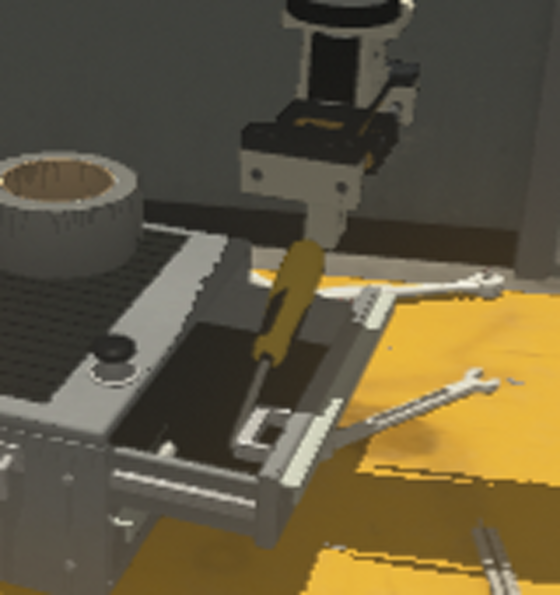

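The tips are right behind the handle end at about (320,240), in line with the driver. I'll start pushing along +y.

>>> drive_tool(
  rows=[
    {"fingers": -1, "x": 0, "y": 0.006, "z": 0.001, "spin": 0},
    {"fingers": -1, "x": 0, "y": 0.012, "z": 0.002, "spin": 0},
    {"fingers": -1, "x": 0, "y": 0.017, "z": 0.002, "spin": 0},
    {"fingers": -1, "x": 0, "y": 0.022, "z": 0.002, "spin": 0},
    {"fingers": -1, "x": 0, "y": 0.027, "z": 0.002, "spin": 0},
    {"fingers": -1, "x": 0, "y": 0.032, "z": 0.002, "spin": 0},
    {"fingers": -1, "x": 0, "y": 0.037, "z": 0.002, "spin": 0},
    {"fingers": -1, "x": 0, "y": 0.042, "z": 0.002, "spin": 0},
    {"fingers": -1, "x": 0, "y": 0.046, "z": 0.002, "spin": 0},
    {"fingers": -1, "x": 0, "y": 0.046, "z": 0.002, "spin": 0},
  ],
)

```text
time_s: 3.5
tcp_pos: [0.4967, -0.181, 0.1276]
eef_rot: [180.0, 0.0, 169.1]
contact_force: [-0.3, -0.3, -0.4]
gripper_width: 0.0003
gripper_force: 0.0
```

Run:
```python
from h import *
s=cap('scene');i=s['pixels'][120:290,230:390,::-1]
cv2.imwrite('pics/p4.png',cv2.resize(i,(560,595),interpolation=2))
```

```text
(no output)
```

View pics/p4.png

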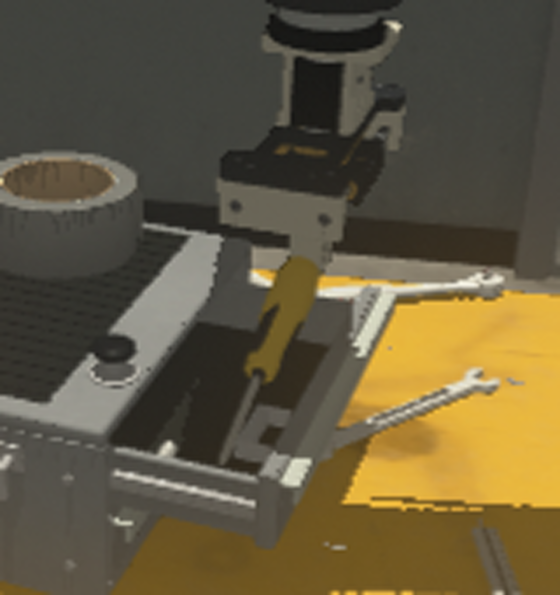

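The driver has slid about 20 mm, straight. The handle is still on the wall, so I'll keep pushing.

>>> drive_tool(
  rows=[
    {"fingers": -1, "x": 0, "y": 0.005, "z": 0, "spin": 0},
    {"fingers": -1, "x": 0, "y": 0.01, "z": 0, "spin": 0},
    {"fingers": -1, "x": 0, "y": 0.014, "z": 0, "spin": 0},
    {"fingers": -1, "x": 0, "y": 0.018, "z": 0, "spin": 0},
    {"fingers": -1, "x": 0, "y": 0.022, "z": 0, "spin": 0},
    {"fingers": -1, "x": 0, "y": 0.022, "z": 0, "spin": 0},
    {"fingers": -1, "x": 0, "y": 0.022, "z": 0, "spin": 0},
    {"fingers": -1, "x": 0, "y": 0.022, "z": 0, "spin": 0},
  ],
)

```text
time_s: 4.55
tcp_pos: [0.5007, -0.1598, 0.1275]
eef_rot: [-180.0, -0.0, 169.1]
contact_force: [-0.4, 0.2, -0.6]
gripper_width: 0.0003
gripper_force: 0.0
```

Run:
```python
from h import *
s=cap('scene');i=s['pixels'][120:290,230:390,::-1]
cv2.imwrite('pics/p5.png',cv2.resize(i,(560,595),interpolation=2))
```

```text
(no output)
```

View pics/p5.png

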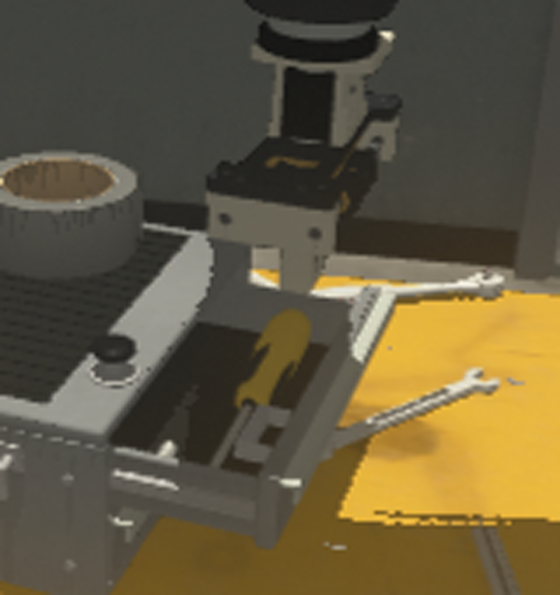

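The driver has dropped flat into the drawer; its handle at (285,340) is below the wall top. Next I lift and go round to the front of the pull lip.

>>> drive_tool(
  rows=[
    {"fingers": -1, "x": 0, "y": 0, "z": -0.03, "spin": 0},
    {"fingers": -1, "x": 0, "y": 0, "z": -0.06, "spin": 0},
    {"fingers": -1, "x": 0.03, "y": 0.035, "z": -0.06, "spin": 0},
    {"fingers": -1, "x": 0.06, "y": 0.075, "z": -0.06, "spin": 0},
    {"fingers": -1, "x": 0.0945, "y": 0.112, "z": -0.06, "spin": 0},
    {"fingers": -1, "x": 0.0945, "y": 0.112, "z": -0.06, "spin": 0},
    {"fingers": -1, "x": 0.0945, "y": 0.112, "z": -0.03, "spin": 0},
    {"fingers": -1, "x": 0.0945, "y": 0.112, "z": 0.0, "spin": 0},
    {"fingers": -1, "x": 0.0945, "y": 0.112, "z": 0.0075, "spin": 0},
    {"fingers": -1, "x": 0.0945, "y": 0.112, "z": 0.0075, "spin": 0},
  ],
)

```text
time_s: 5.85
tcp_pos: [0.4294, -0.0323, 0.1202]
eef_rot: [-180.0, -0.0, 169.1]
contact_force: [-0.4, 0.1, 0.9]
gripper_width: 0.0003
gripper_force: 0.0
```

>>> drive_tool(
  rows=[
    {"fingers": -1, "x": -0.012, "y": 0, "z": 0, "spin": 0},
    {"fingers": -1, "x": -0.02, "y": 0, "z": 0, "spin": 0},
    {"fingers": -1, "x": -0.026, "y": 0, "z": 0, "spin": 0},
    {"fingers": -1, "x": -0.034, "y": 0, "z": 0, "spin": 0},
    {"fingers": -1, "x": -0.042, "y": 0, "z": 0, "spin": 0},
    {"fingers": -1, "x": -0.05, "y": 0, "z": 0, "spin": 0},
    {"fingers": -1, "x": -0.058, "y": 0, "z": 0, "spin": 0},
    {"fingers": -1, "x": -0.066, "y": 0, "z": 0, "spin": 0},
    {"fingers": -1, "x": -0.074, "y": 0, "z": 0, "spin": 0},
    {"fingers": -1, "x": -0.08, "y": 0, "z": 0, "spin": 0},
  ],
)

```text
time_s: 7.1
tcp_pos: [0.5081, -0.0472, 0.1199]
eef_rot: [-180.0, -0.0, 169.1]
contact_force: [-2.8, -0.5, 1.3]
gripper_width: 0.0006
gripper_force: 1.2
```

>>> drive_tool(
  rows=[
    {"fingers": -1, "x": -0.006, "y": 0, "z": 0, "spin": 0},
    {"fingers": -1, "x": -0.012, "y": 0, "z": 0, "spin": 0},
    {"fingers": -1, "x": -0.018, "y": 0, "z": 0, "spin": 0},
    {"fingers": -1, "x": -0.023, "y": 0, "z": 0, "spin": 0},
    {"fingers": -1, "x": -0.027, "y": 0, "z": 0, "spin": 0},
    {"fingers": -1, "x": -0.03, "y": 0, "z": 0, "spin": 0},
    {"fingers": -1, "x": -0.03, "y": 0, "z": 0, "spin": 0},
  ],
)

```text
time_s: 7.98
tcp_pos: [0.5378, -0.0525, 0.1201]
eef_rot: [180.0, 0.0, 169.1]
contact_force: [-0.1, 0.3, -0.6]
gripper_width: 0.0004
gripper_force: 0.3
```

>>> drive_tool(
  rows=[
    {"fingers": -1, "x": -0.001, "y": 0, "z": 0, "spin": 0},
    {"fingers": -1, "x": -0.002, "y": 0, "z": 0, "spin": 0},
    {"fingers": -1, "x": -0.003, "y": 0, "z": 0, "spin": 0},
    {"fingers": -1, "x": -0.004, "y": 0, "z": 0, "spin": 0},
    {"fingers": -1, "x": -0.004, "y": 0, "z": 0, "spin": 0},
  ],
)

```text
time_s: 8.6
tcp_pos: [0.5405, -0.0531, 0.1201]
eef_rot: [180.0, -0.1, 169.1]
contact_force: [-5.4, 4.3, 4.3]
gripper_width: 0.0003
gripper_force: 2.8
```

>>> drive_tool(
  rows=[
    {"fingers": -1, "x": -0.001, "y": 0, "z": 0, "spin": 0},
    {"fingers": -1, "x": -0.002, "y": 0, "z": 0, "spin": 0},
    {"fingers": -1, "x": -0.002, "y": 0, "z": 0, "spin": 0},
  ],
)

```text
time_s: 8.98
tcp_pos: [0.5407, -0.0532, 0.12]
eef_rot: [-180.0, -0.2, 169.1]
contact_force: [-13.7, 8.6, 10.7]
gripper_width: 0.0005
gripper_force: 7.0
```

The drawer is against its stop: 14 N of push gave no more motion, and the position matches home. I'll back off, rise and go over the button.

>>> drive_tool(
  rows=[
    {"fingers": -1, "x": 0.02, "y": 0, "z": 0, "spin": 0},
    {"fingers": -1, "x": 0.03, "y": 0, "z": 0, "spin": 0},
    {"fingers": -1, "x": 0.03, "y": 0, "z": -0.045, "spin": 0},
    {"fingers": -1, "x": 0.03, "y": 0, "z": -0.09, "spin": 0},
    {"fingers": -1, "x": 0.03, "y": 0.01, "z": -0.09, "spin": 0},
    {"fingers": -1, "x": 0, "y": 0.04, "z": -0.09, "spin": 0},
    {"fingers": -1, "x": -0.037, "y": 0.0755, "z": -0.09, "spin": 0},
    {"fingers": -1, "x": -0.037, "y": 0.0755, "z": -0.09, "spin": 0},
    {"fingers": -1, "x": -0.037, "y": 0.0755, "z": -0.065, "spin": 0},
    {"fingers": -1, "x": -0.037, "y": 0.0755, "z": -0.065, "spin": 0},
  ],
)

```text
time_s: 10.22
tcp_pos: [0.5922, 0.013, 0.1828]
eef_rot: [-179.9, -0.2, 169.1]
contact_force: [0.1, -0.0, 0.5]
gripper_width: 0.0005
gripper_force: 0.0
```

Run:
```python
from h import *
st=sensors.get_state();q=st['tcp_pos'];Rz=R.from_euler('z',-10.9,degrees=True).as_matrix()
print(q,Rz.T@(q-[.6503,-.0739,0]))
s=cap('scene');i=s['pixels'][120:290,200:360,::-1]
cv2.imwrite('pics/p6.png',cv2.resize(i,(560,595),interpolation=2))
```

```text
[0.59217366 0.01300327 0.18283765] [-0.07351068  0.074344    0.18283765]
```

View pics/p6.png

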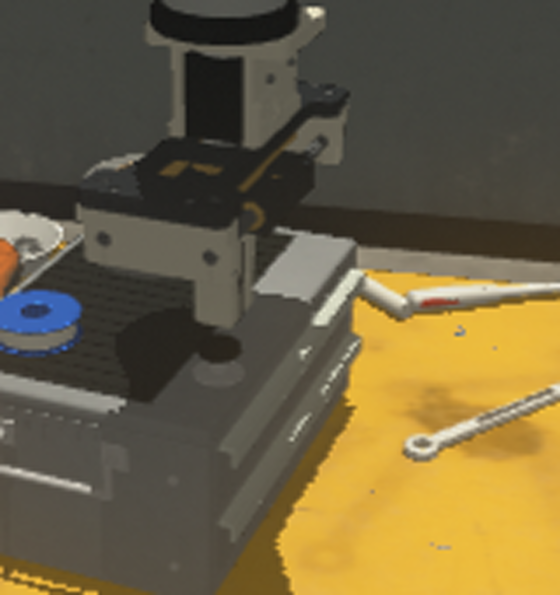

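The drawer is flush and the fingertips stand over the button at (218,347). I'll press straight down.

>>> drive_tool(
  rows=[
    {"fingers": -1, "x": -0.001, "y": 0.001, "z": 0.006, "spin": 0},
    {"fingers": -1, "x": -0.001, "y": 0.001, "z": 0.012, "spin": 0},
    {"fingers": -1, "x": -0.001, "y": 0.001, "z": 0.015, "spin": 0},
    {"fingers": -1, "x": -0.001, "y": 0.001, "z": 0.018, "spin": 0},
    {"fingers": -1, "x": -0.001, "y": 0.001, "z": 0.021, "spin": 0},
    {"fingers": -1, "x": -0.001, "y": 0.001, "z": 0.024, "spin": 0},
    {"fingers": -1, "x": -0.001, "y": 0.001, "z": 0.025, "spin": 0},
    {"fingers": -1, "x": -0.001, "y": 0.001, "z": 0.025, "spin": 0},
  ],
)

```text
time_s: 11.28
tcp_pos: [0.5948, 0.0141, 0.1599]
eef_rot: [-180.0, -0.0, 169.1]
contact_force: [-0.9, 0.8, 1.8]
gripper_width: 0.0008
gripper_force: 0.7
```

>>> drive_tool(
  rows=[
    {"fingers": -1, "x": 0, "y": 0, "z": 0.001, "spin": 0},
    {"fingers": -1, "x": 0, "y": 0, "z": 0.002, "spin": 0},
    {"fingers": -1, "x": 0, "y": 0, "z": 0.003, "spin": 0},
    {"fingers": -1, "x": 0, "y": 0, "z": 0.004, "spin": 0},
    {"fingers": -1, "x": 0, "y": 0, "z": 0.004, "spin": 0},
  ],
)

```text
time_s: 11.9
tcp_pos: [0.595, 0.0143, 0.1586]
eef_rot: [180.0, 0.1, 169.2]
contact_force: [-8.9, 2.2, 21.0]
gripper_width: 0.0006
gripper_force: 10.3
```

Pressing gave 21 N with the tips stopped at z = 0.1396, so the pin is fully down. I'll lift clear, retreat and check.

>>> drive_tool(
  rows=[
    {"fingers": -1, "x": 0, "y": 0, "z": -0.03, "spin": 0},
    {"fingers": -1, "x": 0, "y": 0, "z": -0.09, "spin": 0},
    {"fingers": -1, "x": 0.04, "y": -0.04, "z": -0.12, "spin": 0},
    {"fingers": -1, "x": 0.06, "y": -0.1, "z": -0.12, "spin": 0},
    {"fingers": -1, "x": 0.08, "y": -0.16, "z": -0.12, "spin": 0},
    {"fingers": -1, "x": 0.08, "y": -0.22, "z": -0.12, "spin": 0},
    {"fingers": -1, "x": 0.08, "y": -0.28, "z": -0.12, "spin": 0},
    {"fingers": -1, "x": 0.08, "y": -0.34, "z": -0.12, "spin": 0},
    {"fingers": -1, "x": 0.08, "y": -0.4, "z": -0.12, "spin": 0},
    {"fingers": -1, "x": 0.08, "y": -0.4, "z": -0.12, "spin": 0},
  ],
)

```text
time_s: 13.15
tcp_pos: [0.4393, -0.3669, 0.275]
eef_rot: [-180.0, -0.1, 168.8]
contact_force: [-0.0, 0.3, -0.3]
gripper_width: 0.0002
gripper_force: 0.0
```

Run:
```python
from h import *
s=cap('scene');i=s['pixels'][140:290,170:400,::-1]
t=cap('top');j=t['pixels'][80:290,205:405,::-1]
a=cv2.resize(i,(460,300),interpolation=2);b=cv2.resize(j,(340,357),interpolation=2)
cv2.imwrite('pics/p7.png',np.hstack([cv2.copyMakeBorder(a,0,57,0,0,0),b]))
```

```text
(no output)
```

View pics/p7.png

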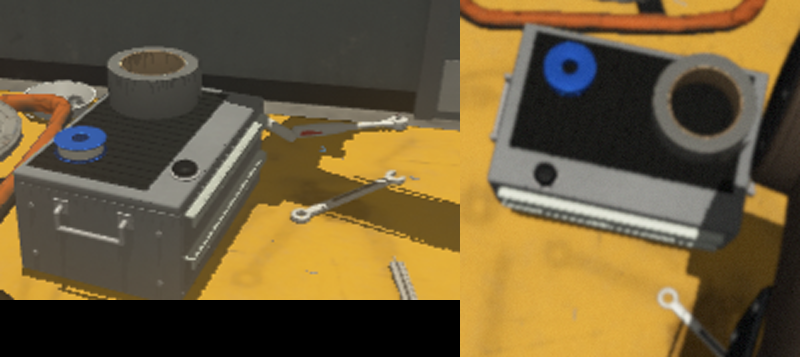

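The drawer is flush, the button at (185,168) is down on its ring, and both tapes and the spanner are undisturbed.

```bash
python3 -c "
from plant import r
print(r.close_job())"
```

```text
the job is handed in; nothing more can be done
None
```

The screwdriver lies flat in the drawer, the drawer is fully shut, the lock pin is all the way down, and the job was handed in at about 13 s with the tapes and spanner undisturbed.

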